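# Line up the cream jars by size on the display strip

### The job

Line up the four amber cream jars in order of size on the wooden strip, one jar upright in the middle of each round pad: the smallest on the green pad and each next larger one on the next pad along, so that the largest ends on the white pad at the far end from the green. Do not tip any jar over, and leave the dropper bottle and the white cup where they are.

Things in the scene. Friction and masses are not known exactly. Their poses are not given: they have to be found in the camera images.
- jar_s_c (a point): The smallest of four round amber-glass cream jars with a paper label and a flat white screw lid, closed and rigid: a plain upright cylinder 34 mm across (lid and body alike) and 38 mm high, about 50 g, standing on the table. This point is its centre, half-way up (19 mm above its underside); z up along its axis.
- jar_m_c (a point): The second smallest of four round amber-glass cream jars with a paper label and a flat black screw lid, closed and rigid: a plain upright cylinder 42 mm across (lid and body alike) and 46 mm high, about 85 g, standing on the table. This point is its centre, half-way up (23 mm above its underside); z up along its axis.
- jar_l_c (a point): The second largest of four round amber-glass cream jars with a paper label and a flat blue screw lid, closed and rigid: a plain upright cylinder 50 mm across (lid and body alike) and 54 mm high, about 130 g, standing on the table. This point is its centre, half-way up (27 mm above its underside); z up along its axis.
- jar_xl_c (a point): The largest of four round amber-glass cream jars with a paper label and a flat yellow screw lid, closed and rigid: a plain upright cylinder 58 mm across (lid and body alike) and 62 mm high, about 190 g, standing on the table. This point is its centre, half-way up (31 mm above its underside); z up along its axis.
- pad_green: Round lime-green pad that marks the small end of the row; it may be at either end. 70 mm across, 3 mm thick, fixed on the wooden strip. The strip is 84 mm wide, 346 mm long and 10 mm thick; four such pads lie along it in one straight row, centres 86 mm apart. Origin at the centre of the pad's underside; its top, on which a jar stands, is 3 mm above that and 13 mm above the table. x points across the strip, y along it.
- pad_end: Round white pad at the other end of the row from the green one. 70 mm across, 3 mm thick, fixed on the wooden strip. The strip is 84 mm wide, 346 mm long and 10 mm thick; four such pads lie along it in one straight row, centres 86 mm apart. Origin at the centre of the pad's underside; its top, on which a jar stands, is 3 mm above that and 13 mm above the table. x points across the strip, y along it.
- pad_b: Round white pad, one of the two in the middle of the row; it may be the one next to the green pad or the one next to the white end pad. 70 mm across, 3 mm thick, fixed on the wooden strip. The strip is 84 mm wide, 346 mm long and 10 mm thick; four such pads lie along it in one straight row, centres 86 mm apart. Origin at the centre of the pad's underside; its top, on which a jar stands, is 3 mm above that and 13 mm above the table. x points across the strip, y along it.
- pad_c: Round white pad, the other one of the two in the middle of the row. 70 mm across, 3 mm thick, fixed on the wooden strip. The strip is 84 mm wide, 346 mm long and 10 mm thick; four such pads lie along it in one straight row, centres 86 mm apart. Origin at the centre of the pad's underside; its top, on which a jar stands, is 3 mm above that and 13 mm above the table. x points across the strip, y along it.
- dropper: Bystander: amber dropper bottle, 33 mm across and 62 mm high to its shoulder, with a black dropper cap up to 99 mm, standing on the table to the right of the jars. Origin at the centre of its underside. To be left alone.
- cup: Bystander: white ceramic cup, 76 mm across the rim and 70 mm high, standing on the table to the left of the jars. Origin at the centre of its underside. To be left alone.
There are look-alikes about, which are no part of the job. What is shaped like the part that bears jar_s_c but red is not meant. What is shaped like the part that bears jar_l_c but turquoise is not meant.

How it is judged:
At the end, for the whole second after the job is handed in: Each jar stands upright (within 0.1 rad) on its own pad, its axis within 12 mm of the pad's centre and its height within 5 mm of resting on the pad: smallest on the green pad, second smallest on the pad next to it, second largest on the next, largest on the white end pad; all released and at rest (horizontal distance between jar_s_c and pad_green below 0.012 m and height (world z) of jar_s_c between 0.027 and 0.037 m and horizontal distance between jar_xl_c and pad_end below 0.012 m and height (world z) of jar_xl_c between 0.039 and 0.049 m and ((horizontal distance between pad_green and pad_b below 0.125 m and horizontal distance between jar_m_c and pad_b below 0.012 m and height (world z) of jar_m_c between 0.031 and 0.041 m and horizontal distance between jar_l_c and pad_c below 0.012 m and height (world z) of jar_l_c between 0.035 and 0.045 m) or (not (horizontal distance between pad_green and pad_b below 0.125 m) and horizontal distance between jar_m_c and pad_c below 0.012 m and height (world z) of jar_m_c between 0.031 and 0.041 m and horizontal distance between jar_l_c and pad_b below 0.012 m and height (world z) of jar_l_c between 0.035 and 0.045 m)) and angle between each of jar_s_c, jar_m_c, jar_l_c, jar_xl_c's own z axis and vertical below 0.1 rad and linear speed of each of jar_s, jar_m, jar_l, jar_xl below 0.01 m/s); the robot touches nothing.
It fails at once if the dropper bottle is moved more than 20 mm (distance of dropper from where it was at the start of the episode above 0.02 m).
It fails at once if the cup is moved more than 20 mm (distance of cup from where it was at the start of the episode above 0.02 m).
It fails at once if a jar is tipped over (angle between any of jar_s_c, jar_m_c, jar_l_c, jar_xl_c's own z axis and vertical above 0.6 rad).
It also fails if it takes over 104 s, if anything falls off the work surface, if the arm or the gripper's body presses on something with over 40 N, if the wrist force passes 120 N, or if a joint passes its speed limit or range.

### The arm

A 6-joint arm with a two-finger parallel gripper is mounted at the origin on the work surface. World frame = base frame: x ahead of the robot, y to its left, z up, the work surface at z = 0. Lengths are in m, angles in rad, forces in N, time in s.
With the tool pointing down it reaches from about 0.225 to 0.875 m from the base axis. Payload 3.4 kg.
Tool frame: the origin (TCP) lies midway between the tips of the shut fingers; the grasp point (between the pads) lies 19 mm behind it (pinch_z is the distance from the TCP to the grasp point, in m); z points along the fingers, y is the line along which they close (so a half turn about z gives the same grasp; the last joint's range is limited). The gripper opens to 85 mm and grips with 20 to 120 N. Pads are 22 mm wide; open, the fingers measure 114 mm over their backs; the gripper's body (76 mm by 85 mm) begins 54 mm behind the grasp point. The pads swing forward as they close: fully open they stand 13 mm farther back than shut.
Start: joints at [-1.396, 0.276, 1.505, -0, 1.361, -0.121], TCP at [0.168, -0.55, 0.231] pointing down, gripper open.
Joint ranges: [-2.89, 2.89], [-0.75, 2.08], [0.22, 2.7], [-1.18, 4.32], [0.11, 2.71], [-2.7, 2.7]. Speed limits (rad/s): [2.57, 2.57, 3.14, 3.14, 3.14, 3.14].

### API

Orientations are given as a unit quaternion [w, x, y, z].
In Python, from rig import get_state, get_image, sign_off, pinch_z gives the robot as it stands.
- The arm moves only by the tool send_rows, never from a script. Its argument "steps" is one flat list of numbers, 5 for each row, row after row: the gripper's target within -1 to 1 (fully open at 1, half-way at 0, shut at -1), then the shift along the tool's x, y, z in cm, then the turn about the tool's z in degrees. In form: [gripper, x, y, z, roll, gripper, x, y, z, roll, ...]. A call has 1 to 12 rows; each row shifts and turns the commanded pose from where the row before left it, along the tool's axes as they then stand; what a row does not reach is not made up. A row lasts 1/10 s, in which the tool goes at most 50 mm and 8.59 degrees, less where a joint would pass 70% of its speed; a pose out of reach is approached as far as the arm can. A call is refused whole if a number of a shift passes 5 or a number of a turn 8.59, either way. A call with a gripper value outside its range is refused whole. The fingers move at their own pace and stop on an object; "newtons" is the grip in N (left out, the last holds). Time passes only in rows, so rows that do not move let the fingers close. It gives the time, the measured TCP pose, the force, the opening and the grip force at its end, in the units of the state.
- get_state(): the state, without advancing time (a new reading comes with each control period).
- get_image(name): name is "side" or "top" or "wrist"; returns a dict with "color" (480x640x3 uint8, red, green, blue), "mtx" (3x3 intrinsics, pixels), "T" (4x4, takes a point from camera to world coordinates); the wrist camera has in their place "mount" (4x4, takes a point from camera to tool coordinates, whose origin is the TCP and whose axes are the flange's). Camera axes: x right, y down, z forward; pixel columns grow to the right and rows downward; lengths in m; the calibration is good to about 2 mm. A picture is of the moment at which its call begins: read the wrist's pose just before it. There is no depth.
- sign_off(): hands the job in; it is judged then, once.
The state is a dict: "clock": time; "qpos": joint angles; "qd": joint speeds; "effort": joint torques, N m; "position": TCP position; "ee_rot": TCP orientation; "contact_force": force on the tool from outside, world axes, zero at the start; "moment": the same for the moment, N m; "width": finger opening in m; "gripper_force": force on a finger pad.
Only numpy, scipy, OpenCV 4.12 (cv2) and the standard library are available. Lean on these libraries where they do the work, as an engineer would, in place of code of your own. Each camera call takes 0.05 s, during which the arm holds its last target. There are 200 camera calls.

## Working session

There is one attempt and no reset: what is moved stays moved. The work goes in short steps, Python scripts to look and compute and a tool call to move; the robot and the scene stay as the last step left them, time stands still between calls to the robot, and variables do not carry over. Pictures are saved under pics/ and viewed, at most 14 in all, crops included, and the job is handed in when it is done.

Besides the shell and the picture viewer there is one more tool, called as name(argument=value, ...), one argument or row to a line, values as JSON. send_rows: Moves the arm, as the interface text tells. Its arguments: {"type":"object","properties":{"steps":{"type":"array"},"newtons":{"type":"number"}},"required":["steps"]}

```bash
mkdir -p pics; ls; python3 - <<'E'
from rig import *
import cv2,numpy as np
s=get_state();print({k:np.round(v,3).tolist() for k,v in s.items()})
for n in("top","side"):
    d=get_image(n);cv2.imwrite(f"pics/{n}0.png",d["color"][:,:,::-1]);print(n,d["mtx"].round(1).tolist(),d["T"].round(4).tolist())
print(pinch_z, get_image("wrist")["mount"].round(4).tolist())
E
```

```text
pics
{'clock': 0.0, 'qpos': [-1.396, 0.277, 1.506, -0.0, 1.361, -0.121], 'qd': [-0.001, -0.001, -0.001, 0.001, -0.0, -0.001], 'effort': [0.002, -41.676, -24.58, -0.0, 0.011, 0.0], 'position': [0.168, -0.549, 0.23], 'ee_rot': [-0.001, 0.989, 0.147, -0.0], 'contact_force': [-0.394, 0.414, 0.554], 'moment': [0.03, -0.036, 0.009], 'gripper_force': 0.0, 'width': 0.086}
top [[525.1, 0.0, 325.3], [0.0, 525.1, 240.5], [0.0, 0.0, 1.0]] [[-0.0031, -0.9956, 0.0935, 0.3886], [-0.9999, 0.0016, -0.0161, 0.0062], [0.0159, -0.0936, -0.9955, 1.4266], [0.0, 0.0, 0.0, 1.0]]
side [[472.7, 0.0, 323.5], [0.0, 472.7, 234.3], [0.0, 0.0, 1.0]] [[-0.9853, -0.1294, 0.1115, 0.4091], [-0.1703, 0.6935, -0.7001, 0.7642], [0.0133, -0.7088, -0.7053, 0.8173], [0.0, 0.0, 0.0, 1.0]]
0.0187 [[-0.0004, -0.9468, -0.3218, 0.0828], [1.0, -0.0007, 0.0006, -0.0001], [-0.0008, -0.3218, 0.9468, -0.1417], [0.0, 0.0, 0.0, 1.0]]
```

View pics/top0.png

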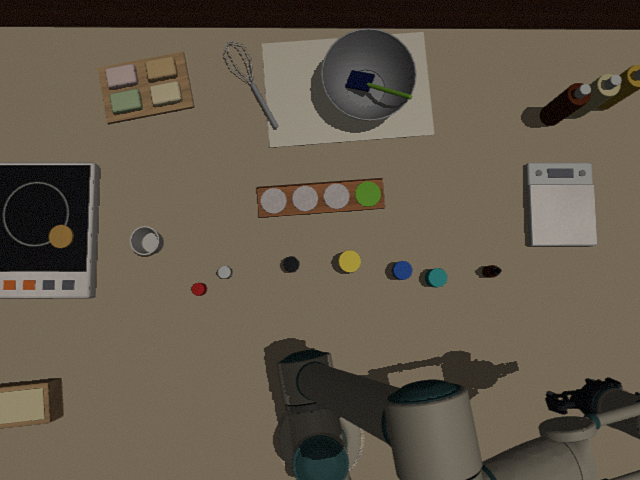

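View pics/side0.png

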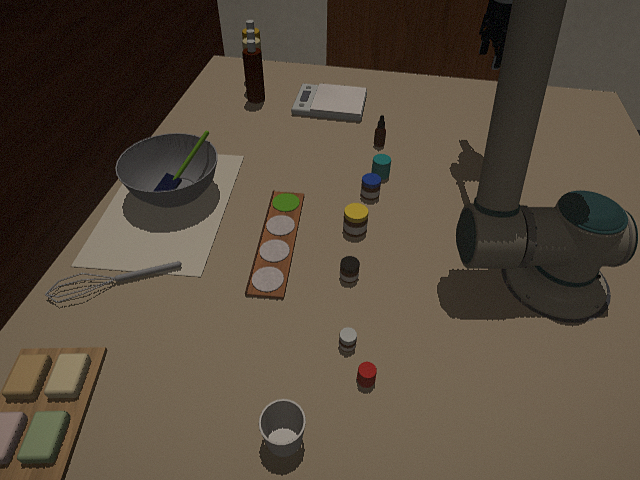

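Top view candidates: the white lid is at (224,272) and the black one at (290,264). Yellow is at (349,261) and blue at (402,270). The look-alikes are red (199,289) and turquoise (437,278). The pads sit at (273,200), (305,198), (336,196) and green (368,194). By lid colour I want white, black, blue and yellow. I'll confirm that in one crop and measure at the same time.

```bash
cat > h.py <<'E'
from rig import *
import cv2,numpy as np
def world(d,uv,z,T=None):
    T=d["T"] if T is None else T
    r=T[:3,:3]@np.linalg.solve(d["mtx"],[uv[0],uv[1],1.]);return T[:3,3]+r*(z-T[2,3])/r[2]
def blob(d,roi,lo,hi):
    x0,y0,x1,y1=roi;h=cv2.cvtColor(d["color"],cv2.COLOR_RGB2HSV)[y0:y1,x0:x1]
    m=cv2.inRange(h,np.array(lo),np.array(hi));n,l,st,c=cv2.connectedComponentsWithStats(m)
    k=1+np.argmax(st[1:,4]);return c[k]+[x0,y0],st[k,4],st[k,2:4]
E
python3 - <<'E'
from h import *
d=get_image("top");c=d["color"]
cv2.imwrite("pics/crop1.png",cv2.resize(c[175:300,185:450,::-1],None,fx=3,fy=3,interpolation=cv2.INTER_CUBIC))
h=cv2.cvtColor(c,cv2.COLOR_RGB2HSV)
for n,(u,v) in dict(S=(224,272),M=(290,263),XL=(349,260),L=(402,270),G=(368,194),W=(273,200),tab=(250,240)).items(): print(n,h[v,u])
E
```

```text
S [ 21  13 138]
M [158  49  21]
XL [ 25 167 163]
L [109 183 113]
G [ 45 169 122]
W [ 13  23 133]
tab [ 19  69 115]
```

View pics/crop1.png

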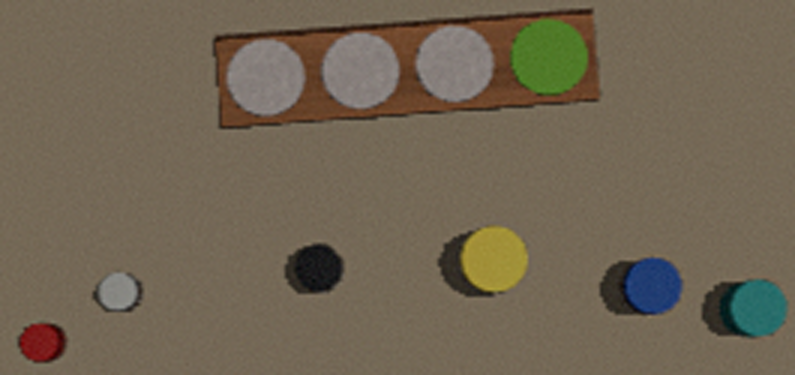

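The crop confirms it: white (118,291), black (318,268), yellow (495,259) and blue (653,285) are the four wanted jars. Red (42,342) and turquoise (757,307) are look-alikes. Next I'll get positions from both cameras.

```bash
python3 - <<'E'
from h import *
t=get_image("top");s=get_image("side")
c={"S":((0,0,125),(179,40,255),.038),"M":((0,0,0),(179,255,28),.046),"XL":((20,110,60),(32,255,255),.062),"L":((100,120,50),(120,255,255),.054)}
rt={"S":(214,262,234,282),"M":(282,254,302,274),"XL":(335,245,365,278),"L":(390,257,415,284)}
rs={"S":(335,325,360,342),"M":(338,256,362,270),"XL":(340,203,372,223),"L":(358,172,385,188)}
for n in c:
    lo,hi,z=c[n]
    for d,r in((t,rt),(s,rs)):
        p,a,wh=blob(d,r[n],lo,hi);print(n,p.round(1),a,wh,world(d,p,z).round(4))
for n,r,lo,hi in(("G",(350,175,388,215),(38,120,40),(60,255,255)),("P3",(322,180,352,212),(0,0,100),(179,50,255)),("P2",(290,182,320,214),(0,0,100),(179,50,255)),("P1",(258,184,289,216),(0,0,100),(179,50,255))):
    p,a,wh=blob(t,r,lo,hi);print(n,p.round(1),a,wh,world(t,p,.013).round(4))
for uv in((286.5,202),(280.5,225.5),(274.5,250.5),(268,279)):print(world(s,uv,.013).round(4))
E
```

```text
S [223.9 271.7] 109 [11 12] [0.437  0.2511 0.038 ]
S [347.8 334. ] 188 [17 15] [0.4397 0.2509 0.038 ]
M [290.  263.9] 136 [15 15] [0.4566 0.0767 0.046 ]
M [341.7 267. ] 6 [3 5] [0.4753 0.0904 0.046 ]
XL [349.2 260.8] 406 [23 23] [ 0.4636 -0.078   0.062 ]
XL [355.8 212.2] 385 [25 20] [ 0.4655 -0.0729  0.062 ]
L [402.1 269.8] 275 [19 19] [ 0.4402 -0.2169  0.054 ]
L [371.4 178.6] 181 [19 12] [ 0.4423 -0.2187  0.054 ]
G [367.4 193.7] 505 [26 26] [ 0.6496 -0.1321  0.013 ]
P3 [336.1 195.8] 496 [25 25] [ 0.6437 -0.0466  0.013 ]
P2 [304.7 198.1] 506 [26 25] [0.6375 0.0391 0.013 ]
P1 [273.2 200.3] 503 [25 26] [0.6313 0.1247 0.013 ]
[ 0.6505 -0.1331  0.013 ]
[ 0.6452 -0.0448  0.013 ]
[0.6393 0.0396 0.013 ]
[0.6325 0.1256 0.013 ]
```

The two cameras agree to about 2 mm. I'll close the fingers across the strip (tool y along world x), so I turn first: 9 rows at −8.1°.

send_rows(
  steps=[1,0,0,0,-8.1,1,0,0,0,-8.1,1,0,0,0,-8.1,1,0,0,0,-8.1,1,0,0,0,-8.1,1,0,0,0,-8.1,1,0,0,0,-8.1,1,0,0,0,-8.1,1,0,0,0,-8.1,1,0,0,0,0,1,0,0,0,0],
  newtons=30,
)

```text
clock: 1.4
position: [0.1676, -0.55, 0.2312]
ee_rot: [-0.0, 0.709, 0.705, 0.0]
contact_force: [-0.1, -0.5, 0.1]
width: 0.0852
gripper_force: 0.0
```

send_rows(
  steps=[1,4.3,2.7,0,0,1,4.3,2.7,0,0,1,4.3,2.7,0,0,1,4.3,2.7,0,0,1,4.3,2.7,0,0,1,4.3,2.7,0,0,1,4.3,2.7,0,0,1,4.3,2.7,0,0,1,4.3,2.7,0,0,1,4.3,2.7,0,0,1,4.3,2.7,0,0,1,0,0,0,0],
)

```text
clock: 2.6
position: [0.464, -0.0798, 0.2315]
ee_rot: [-0.0, 0.706, 0.708, 0.002]
contact_force: [-0.1, 0.2, -0.8]
width: 0.0856
gripper_force: 0.0
```

```bash
python3 - <<'E'
from h import *
from scipy.spatial.transform import Rotation as R
s=get_state();w=get_image("wrist");print(s["clock"],s["position"],s["ee_rot"])
T=np.eye(4);q=s["ee_rot"];T[:3,:3]=R.from_quat([q[1],q[2],q[3],q[0]]).as_matrix();T[:3,3]=s["position"];T=T@w["mount"]
cv2.imwrite("pics/w1.png",w["color"][:,:,::-1]);np.save("T1.npy",T)
p=np.linalg.inv(T)@[.4645,-.0755,.062,1];u=w["mtx"]@p[:3];print(u/u[2])
E
```

```text
2.6 [ 0.46396837 -0.07980378  0.23145467] [-9.66877314e-05  7.06157718e-01  7.08052223e-01  1.82130819e-03]
[314.26514775 209.05595552   1.        ]
```

View pics/w1.png

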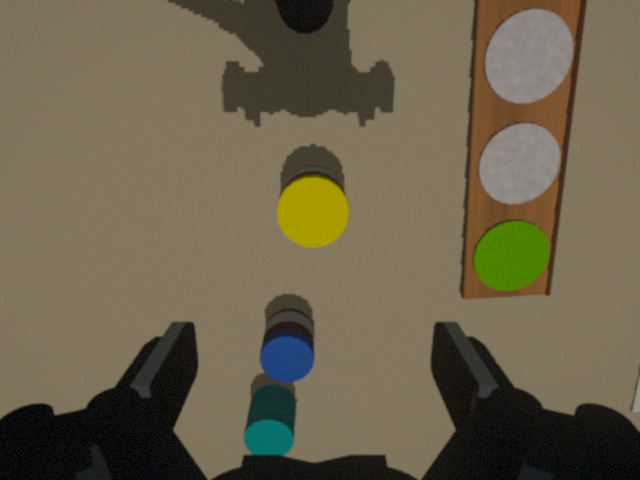

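The wrist view shows the yellow lid at (313,211), against a predicted (314,209), so the estimate is good to about 1 mm. Descending onto the largest jar.

send_rows(
  steps=[1,0.1,0,5,0,1,0,0,5,0,1,0,0,5,0,1,0,0,3,0,1,0,0,2,0,1,0,0,1.4,0,1,0,0,1,0,1,0,0,0,0,1,0,0,0,0],
)

```text
clock: 3.55
position: [0.4615, -0.0848, 0.0077]
ee_rot: [0.0, 0.709, 0.706, 0.0]
contact_force: [0.4, 0.0, -0.1]
width: 0.0851
gripper_force: 0.0
```

send_rows(
  steps=[-1,0,0,0,0,-1,0,0,0,0,-1,0,0,0,0,-1,0,0,0,0,-1,0,0,0,0,-1,0,0,0,0,-1,0,0,0,0,-1,0,0,0,0],
  newtons=30,
)

```text
clock: 4.35
position: [0.4624, -0.0844, 0.0084]
ee_rot: [0.001, 0.708, 0.706, 0.0]
contact_force: [0.3, -0.4, 5.6]
width: 0.0572
gripper_force: 27.0
```

The grip is on the diameter (57 mm), but it sits about 8 mm off along the row because of a clipped row. I'll regrip centred.

send_rows(
  steps=[1,0,0,0,0,1,0,0,0,0,1,0,0,0,0,1,0,0,0,0,1,0.4,0.1,0,0,1,0.4,0.1,0,0,1,0,0,0,0,1,0,0,0,0],
)

```text
clock: 5.15
position: [0.4634, -0.0759, 0.0073]
ee_rot: [-0.0, 0.708, 0.706, -0.0]
contact_force: [0.7, 0.1, 0.5]
width: 0.085
gripper_force: 0.0
```

send_rows(
  steps=[-1,0,0,0,0,-1,0,0,0,0,-1,0,0,0,0,-1,0,0,0,0,-1,0,0,0,0,-1,0,0,0,0,-1,0,0,0,0,-1,0,0,0,0],
  newtons=35,
)

```text
clock: 5.95
position: [0.4631, -0.0761, 0.0075]
ee_rot: [-0.0, 0.708, 0.706, -0.0]
contact_force: [-1.9, -0.2, 5.9]
width: 0.057
gripper_force: 34.5
```

send_rows(
  steps=[-1,0,0,-1,0,-1,0,0,-2,0,-1,0,0,-3,0,-1,0,0,-3,0,-1,0,0,-3,0,-1,0,0,0,0],
)

```text
clock: 6.55
position: [0.4665, -0.077, 0.1313]
ee_rot: [0.004, 0.708, 0.706, 0.002]
contact_force: [1.7, -0.4, -1.7]
width: 0.0575
gripper_force: 35.0
```

send_rows(
  steps=[-1,2.0,1.7,0,0,-1,2.5,2.2,0,0,-1,2.5,2.2,0,0,-1,2.5,2.2,0,0,-1,2.5,2.2,0,0,-1,2.5,2.2,0,0,-1,2.5,2.2,0,0,-1,2.1,1.5,0,0,-1,1.0,0.5,0,0,-1,0,0,0,0,-1,0,0,0,0,-1,0,0,0,0],
)

```text
clock: 7.75
position: [0.6317, 0.1233, 0.1271]
ee_rot: [-0.0, 0.708, 0.706, -0.001]
contact_force: [0.8, 0.8, -1.9]
width: 0.0573
gripper_force: 35.1
```

send_rows(
  steps=[-1,0.2,0,2,0,-1,0,0,3,0,-1,0,0,2.5,0,-1,0,0,1.5,0,-1,0,0,0.8,0,-1,0,0,0.5,0,-1,0,0,0.3,0,-1,0,0,0,0,-1,0,0,0,0,-1,0,0,0,0],
)

```text
clock: 8.75
position: [0.6334, 0.1265, 0.0221]
ee_rot: [0.001, 0.708, 0.706, 0.001]
contact_force: [-1.0, 0.7, -2.6]
width: 0.0571
gripper_force: 35.1
```

send_rows(
  steps=[-1,0,0,0.1,0,-1,0,0,0,0,1,0,0,0,0,1,0,0,0,0,1,0,0,0,0,1,0,0,0,0,1,0,0,-1,0,1,0,0,-3,0,1,0,0,-5,0,1,0,0,-5,0,1,0,0,0,0,1,0,0,0,0],
)

```text
clock: 9.95
position: [0.6339, 0.1266, 0.163]
ee_rot: [0.002, 0.708, 0.706, 0.002]
contact_force: [-1.4, 0.5, -0.7]
width: 0.0855
gripper_force: 0.0
```

send_rows(
  steps=[1,-2,-1.1,0,0,1,-4,-2.2,0,0,1,-4,-2.2,0,0,1,-4,-2.2,0,0,1,-4,-2.2,0,0,1,-4,-2.2,0,0,1,-4,-2.2,0,0,1,-4,-2.2,0,0,1,-3,-1.9,0,0,1,-1.4,-0.9,0,0,1,0,0,0,0,1,0,0,0,0],
)

```text
clock: 11.15
position: [0.4383, -0.2164, 0.1593]
ee_rot: [-0.001, 0.708, 0.706, 0.0]
contact_force: [-0.3, 0.1, -0.2]
width: 0.0855
gripper_force: 0.0
```

```bash
cat >> h.py <<'E'
from scipy.spatial.transform import Rotation as R
def wcheck(lo,hi,z):
    for _ in range(2): s=get_state();w=get_image("wrist")
    T=np.eye(4);q=s["ee_rot"];T[:3,:3]=R.from_quat([q[1],q[2],q[3],q[0]]).as_matrix();T[:3,3]=s["position"];T=T@w["mount"]
    p,a,wh=blob(w,(0,0,640,480),lo,hi);X=world(w,p,z,T)
    e=X-s["position"];print("tcp",s["position"].round(4),"px",p.round(),a,wh,"jar",X.round(4),"move tool x,y cm",(e[1]*100).round(2),(e[0]*100).round(2));return w
E
python3 -c "
from h import *
wcheck((110,140,50),(125,255,255),.054)
t=get_image('top')
cv2.imwrite('pics/t2.png',cv2.resize(t['color'][170:300,185:450,::-1],None,fx=3,fy=3))
p,a,wh=blob(t,(255,170,290,210),(20,110,60),(32,255,255));print(p,a,wh,world(t,p,.075))"
```

```text
tcp [ 0.4387 -0.2161  0.1595] px [336. 211.] 72 [27 20] jar [ 0.4525 -0.1971  0.054 ] move tool x,y cm 1.9 1.38
[271.20638821 195.77395577] 407 [23 22] [0.63267703 0.1246672  0.075     ]
```

View pics/t2.png

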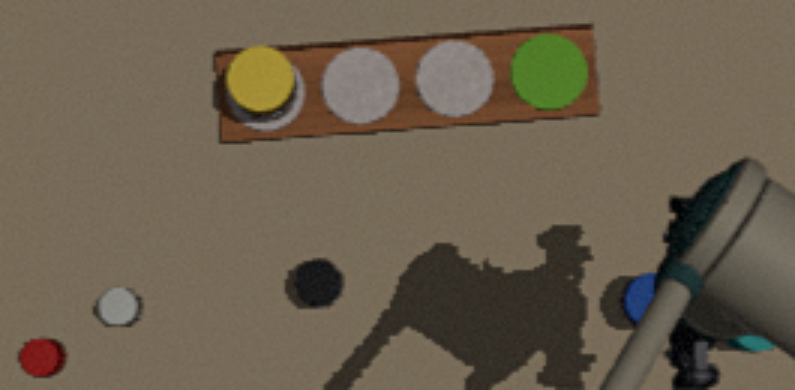

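The yellow jar stands on the end pad: its lid is at crop (260,78), which measures (0.633, 0.125), within 1 mm of the pad. My blue threshold was off, so I'll redo that measurement.

```bash
python3 -c "
from h import *
wcheck((104,140,50),(122,255,255),.054)"
```

```text
tcp [ 0.4393 -0.216   0.16  ] px [315. 239.] 4381 [75 75] jar [ 0.4397 -0.2158  0.054 ] move tool x,y cm 0.02 0.04
```

send_rows(
  steps=[1,0,0.1,3,0,1,0,0,4,0,1,0,0,4,0,1,0,0,2.5,0,1,0,0,1.3,0,1,0,0,0.5,0,1,0,0,0,0,1,0,0,0,0],
)

```text
clock: 12.2
position: [0.4408, -0.2172, 0.008]
ee_rot: [0.001, 0.708, 0.706, 0.0]
contact_force: [0.7, -0.4, -0.3]
width: 0.0854
gripper_force: 0.0
```

send_rows(
  steps=[-1,0,0,0,0,-1,0,0,0,0,-1,0,0,0,0,-1,0,0,0,0,-1,0,0,0,0,-1,0,0,0,0,-1,0,0,0,0,-1,0,0,0,0,-1,0,0,0,0],
  newtons=30,
)

```text
clock: 13.1
position: [0.4403, -0.2173, 0.0081]
ee_rot: [0.001, 0.708, 0.706, 0.0]
contact_force: [-0.4, 1.2, 5.4]
width: 0.0492
gripper_force: 30.7
```

send_rows(
  steps=[-1,0,0,-1,0,-1,0,0,-2.5,0,-1,0,0,-3.5,0,-1,0,0,-3,0,-1,0,0,-2,0,-1,0,0,0,0],
)

```text
clock: 13.7
position: [0.4417, -0.2182, 0.1304]
ee_rot: [0.003, 0.708, 0.706, 0.001]
contact_force: [0.9, -0.1, -1.4]
width: 0.0491
gripper_force: 31.7
```

send_rows(
  steps=[-1,1.7,1.3,0,0,-1,3,2.3,0,0,-1,3,2.3,0,0,-1,3,2.3,0,0,-1,3,2.3,0,0,-1,3,2.3,0,0,-1,3,2.3,0,0,-1,3,2.3,0,0,-1,2,1.5,0,0,-1,1,0.9,0,0,-1,0,0,0,0,-1,0,0,0,0],
)

```text
clock: 14.9
position: [0.6374, 0.0387, 0.1263]
ee_rot: [-0.001, 0.708, 0.706, -0.001]
contact_force: [-0.4, -0.9, -1.4]
width: 0.0491
gripper_force: 31.8
```

send_rows(
  steps=[-1,0,0,2,0,-1,0,0,3,0,-1,0,0,2.5,0,-1,0,0,1.5,0,-1,0,0,0.8,0,-1,0,0,0.4,0,-1,0,0,0.2,0,-1,0,0,0,0,-1,0,0,0,0,-1,0,0,0,0],
)

```text
clock: 15.9
position: [0.6392, 0.0395, 0.0241]
ee_rot: [0.001, 0.708, 0.706, 0.0]
contact_force: [-0.2, 1.0, -1.8]
width: 0.0495
gripper_force: 31.8
```

send_rows(
  steps=[-1,0,0,0.2,0,-1,0,0,0.1,0,-1,0,0,0,0,1,0,0,0,0,1,0,0,0,0,1,0,0,0,0,1,0,0,0,0,1,0,0,-1,0,1,0,0,-3,0,1,0,0,-5,0,1,0,0,-5,0,1,0,0,0,0],
)

```text
clock: 17.1
position: [0.6438, 0.0393, 0.1694]
ee_rot: [0.006, 0.708, 0.706, 0.006]
contact_force: [0.2, -0.6, 0.8]
width: 0.0853
gripper_force: 0.0
```

send_rows(
  steps=[1,0,0,0,0,1,0.4,-1.8,0,0,1,0.6,-3.2,0,0,1,0.6,-3.2,0,0,1,0.6,-3.2,0,0,1,0.6,-3.2,0,0,1,0.6,-2.4,0,0,1,0.3,-1.2,0,0,1,0,0,0,0,1,0,0,0,0,1,0,0,0,0],
)

```text
clock: 18.2
position: [0.4583, 0.0767, 0.1602]
ee_rot: [0.0, 0.708, 0.706, 0.0]
contact_force: [-0.2, -0.3, -0.7]
width: 0.0855
gripper_force: 0.0
```

```bash
python3 -c "
from h import *
w=wcheck((0,0,0),(179,255,40),.046)
cv2.imwrite('pics/w3.png',w['color'][:,:,::-1])
t=get_image('top')
p,a,wh=blob(t,(285,165,325,215),(104,130,50),(120,255,255));print(p,a,wh,world(t,p,.067))"
```

```text
tcp [0.4582 0.0767 0.1602] px [523. 430.] 17721 [217 157] jar [ 0.6209 -0.0831  0.046 ] move tool x,y cm -15.98 16.27
[303.9738806  194.29104478] 268 [19 19] [0.63803413 0.03965088 0.067     ]
```

View pics/w3.png

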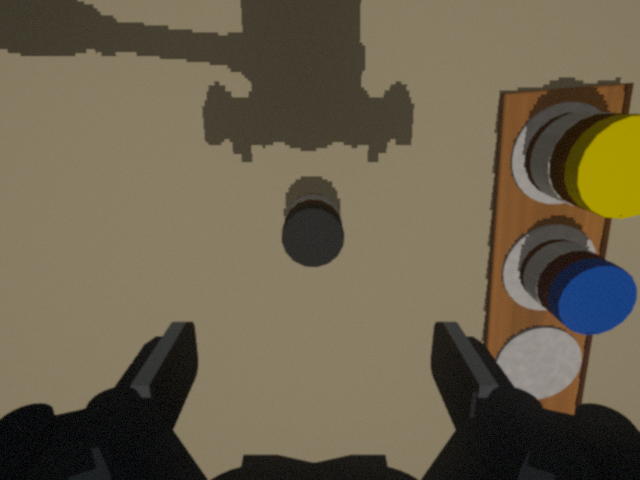

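Wrist view: the black lid is at (313,234), about 2 mm to the −x side of the tool. The blue and yellow jars stand on their pads, with blue measured at (0.638, 0.040).

send_rows(
  steps=[1,0,-0.2,3,0,1,0,0,4,0,1,0,0,4,0,1,0,0,2.5,0,1,0,0,1.3,0,1,0,0,0.6,0,1,0,0,0,0,1,0,0,0,0],
)

```text
clock: 19.15
position: [0.4557, 0.0769, 0.0068]
ee_rot: [0.001, 0.708, 0.706, 0.0]
contact_force: [-0.3, -0.4, 0.1]
width: 0.0857
gripper_force: 0.0
```

send_rows(
  steps=[-1,0,0,0,0,-1,0,0,0,0,-1,0,0,0,0,-1,0,0,0,0,-1,0,0,0,0,-1,0,0,0,0,-1,0,0,0,0,-1,0,0,0,0,-1,0,0,0,0],
  newtons=25,
)

```text
clock: 20.05
position: [0.4553, 0.077, 0.007]
ee_rot: [0.001, 0.708, 0.706, 0.0]
contact_force: [-0.9, -1.2, 5.5]
width: 0.0414
gripper_force: 25.0
```

send_rows(
  steps=[-1,0,0,-1,0,-1,0,0,-2.5,0,-1,0,0,-3.5,0,-1,0,0,-3,0,-1,0,0,-2,0,-1,0,0,0,0,-1,0,0,0,0],
)

```text
clock: 20.75
position: [0.4544, 0.0769, 0.1263]
ee_rot: [0.0, 0.708, 0.706, 0.0]
contact_force: [-0.1, 0.7, 0.2]
width: 0.0415
gripper_force: 25.6
```

send_rows(
  steps=[-1,-0.8,1.2,0,0,-1,-1.6,2.5,0,0,-1,-1.6,2.5,0,0,-1,-1.6,2.5,0,0,-1,-1.6,2.5,0,0,-1,-1.6,2.5,0,0,-1,-1.6,2.5,0,0,-1,-1.3,1.9,0,0,-1,-0.6,0.9,0,0,-1,0,0,0,0,-1,0,0,0,0,-1,0,0,0,0],
)

```text
clock: 21.95
position: [0.6431, -0.0458, 0.1259]
ee_rot: [-0.001, 0.708, 0.706, -0.0]
contact_force: [-1.1, -0.1, -0.8]
width: 0.0418
gripper_force: 25.6
```

send_rows(
  steps=[-1,0,0,2,0,-1,0,0,3,0,-1,0,0,2.5,0,-1,0,0,1.5,0,-1,0,0,0.7,0,-1,0,0,0.4,0,-1,0,0,0.2,0,-1,0,0,0,0,-1,0,0,0,0,-1,0,0,0,0],
)

```text
clock: 22.95
position: [0.6449, -0.0466, 0.0241]
ee_rot: [0.001, 0.708, 0.706, 0.0]
contact_force: [-0.2, 0.2, -0.9]
width: 0.0416
gripper_force: 25.6
```

Resting height is TCP 0.020, so I lower 0.4 cm, release, rise and head back.

send_rows(
  steps=[-1,0,0,0.2,0,-1,0,0,0.2,0,-1,0,0,0,0,-1,0,0,0,0,1,0,0,0,0,1,0,0,0,0,1,0,0,0,0,1,0,0,0,0,1,0,0,-1,0,1,0,0,-3,0,1,0,0,-5,0,1,0,0,-5,0],
)

```text
clock: 24.15
position: [0.6438, -0.0465, 0.1607]
ee_rot: [-0.001, 0.708, 0.706, -0.0]
contact_force: [0.5, 0.3, 0.1]
width: 0.0856
gripper_force: 0.0
```

send_rows(
  steps=[1,0,0,0,0,1,1.5,-1.1,0,0,1,3.6,-2.6,0,0,1,3.6,-2.6,0,0,1,3.6,-2.6,0,0,1,3.6,-2.6,0,0,1,3.6,-2.6,0,0,1,3.6,-2.6,0,0,1,3.6,-2.6,0,0,1,2,-1,0,0,1,1,-0.4,0,0,1,0,0,0,0],
)

```text
clock: 25.35
position: [0.4367, 0.2518, 0.1586]
ee_rot: [-0.0, 0.707, 0.707, -0.001]
contact_force: [0.0, 0.1, -0.1]
width: 0.0852
gripper_force: 0.0
```

send_rows(
  steps=[1,0,0,0,0,1,0,0,0,0],
)

```text
clock: 25.55
position: [0.4387, 0.25, 0.159]
ee_rot: [0.0, 0.708, 0.706, -0.0]
contact_force: [0.2, -0.1, -0.5]
width: 0.0853
gripper_force: 0.0
```

```bash
python3 -c "
from h import *
w=wcheck((0,0,170),(179,45,255),.038)
cv2.imwrite('pics/w4.png',w['color'][:,:,::-1])
t=get_image('top')
p,a,wh=blob(t,(322,175,352,208),(0,0,0),(179,255,30));print(p,a,wh,world(t,p,.059))"
```

```text
Traceback (most recent call last):
  File "h.py", line 14, in wcheck
    p,a,wh=blob(w,(0,0,640,480),lo,hi);X=world(w,p,z,T)
           ~~~~^^^^^^^^^^^^^^^^^^^^^^^
  File "h.py", line 9, in blob
    k=1+np.argmax(st[1:,4]);return c[k]+[x0,y0],st[k,4],st[k,2:4]
        ~~~~~~~~~^^^^^^^^^^
ValueError: attempt to get argmax of an empty sequence
```

```bash
python3 -c "
from h import *
w=wcheck((0,0,120),(179,35,255),.038)
cv2.imwrite('pics/w4.png',w['color'][:,:,::-1])
t=get_image('top')
p,a,wh=blob(t,(322,175,352,208),(0,0,0),(179,255,30));print(p,a,wh,world(t,p,.059))"
```

```text
tcp [0.4388 0.2501 0.1591] px [311. 230.] 1805 [50 47] jar [0.437  0.2517 0.038 ] move tool x,y cm 0.16 -0.18
[336.82485876 193.36723164] 177 [15 16] [ 0.64195242 -0.04680624  0.059     ]
```

View pics/w4.png

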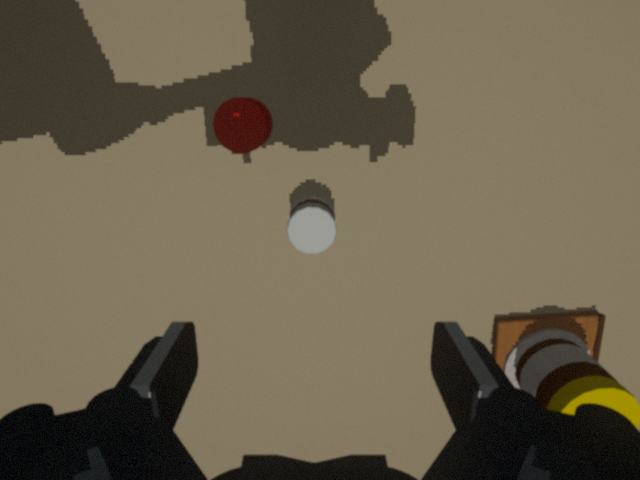

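The white lid is at (311,230) and the red look-alike at (243,124) is clear of the fingers. The black jar is about 2 mm from its pad centre.

send_rows(
  steps=[1,0.1,-0.2,3,0,1,0,0,4,0,1,0,0,4,0,1,0,0,2.5,0,1,0,0,1.3,0,1,0,0,0.6,0,1,0,0,0,0,1,0,0,0,0],
)

```text
clock: 26.6
position: [0.437, 0.2522, 0.0059]
ee_rot: [0.0, 0.708, 0.706, 0.001]
contact_force: [-0.1, 0.3, 0.4]
width: 0.0853
gripper_force: 0.0
```

send_rows(
  steps=[-1,0,0,0,0,-1,0,0,0,0,-1,0,0,0,0,-1,0,0,0,0,-1,0,0,0,0,-1,0,0,0,0,-1,0,0,0,0,-1,0,0,0,0,-1,0,0,0,0,-1,0,0,0,0],
  newtons=20,
)

```text
clock: 27.6
position: [0.4364, 0.2521, 0.0058]
ee_rot: [0.0, 0.708, 0.706, 0.0]
contact_force: [0.0, -1.2, 5.1]
width: 0.0335
gripper_force: 20.2
```

send_rows(
  steps=[-1,0,0,-1,0,-1,0,0,-2.5,0,-1,0,0,-3.5,0,-1,0,0,-3.5,0,-1,0,0,-2.5,0,-1,0,0,-1,0,-1,0,0,0,0,-1,0,0,0,0],
)

```text
clock: 28.4
position: [0.4354, 0.2516, 0.1442]
ee_rot: [-0.0, 0.708, 0.706, -0.001]
contact_force: [0.5, -1.4, -1.3]
width: 0.0336
gripper_force: 20.1
```

send_rows(
  steps=[-1,-1.6,0.9,0,0,-1,-3.6,2,0,0,-1,-3.6,2,0,0,-1,-3.6,2,0,0,-1,-3.6,2,0,0,-1,-3.6,2,0,0,-1,-3.6,2,0,0,-1,-3.6,2,0,0,-1,-3.6,2,0,0,-1,-3.6,2,0,0,-1,-3,1.7,0,0,-1,-1.4,0.9,0,0],
)

```text
clock: 29.6
position: [0.6504, -0.1354, 0.1424]
ee_rot: [-0.001, 0.709, 0.705, -0.001]
contact_force: [-0.8, -0.7, -0.9]
width: 0.0337
gripper_force: 20.1
```

send_rows(
  steps=[-1,0,0,0,0,-1,0,0,0,0,-1,0,0,0,0],
)

```text
clock: 29.9
position: [0.649, -0.1306, 0.1448]
ee_rot: [-0.001, 0.708, 0.707, -0.0]
contact_force: [0.1, 0.3, 0.2]
width: 0.0334
gripper_force: 20.1
```

send_rows(
  steps=[-1,-0.2,0,2.5,0,-1,0,0,3.5,0,-1,0,0,3,0,-1,0,0,2,0,-1,0,0,0.9,0,-1,0,0,0.3,0,-1,0,0,0.1,0,-1,0,0,0,0,-1,0,0,0,0,-1,0,0,0,0],
)

```text
clock: 30.9
position: [0.6507, -0.1348, 0.0233]
ee_rot: [0.001, 0.708, 0.706, 0.0]
contact_force: [-0.8, -0.3, -2.2]
width: 0.0337
gripper_force: 20.1
```

send_rows(
  steps=[-1,0.2,0,0.2,0,-1,0,0,0.2,0,-1,0,0,0,0,-1,0,0,0,0,1,0,0,0,0,1,0,0,0,0,1,0,0,0,0,1,0,0,0,0,1,0,0,-1,0,1,0,0,-3,0,1,0,0,-5,0,1,0,0,-5,0],
)

```text
clock: 32.1
position: [0.6496, -0.1324, 0.1597]
ee_rot: [-0.001, 0.708, 0.706, -0.0]
contact_force: [1.2, -0.3, -0.2]
width: 0.085
gripper_force: 0.0
```

send_rows(
  steps=[1,0,0,0,0,1,-2,-3,0,0,1,-2,-3,0,0,1,-2,-3,0,0,1,-2,-3,0,0,1,-2,-3,0,0,1,-2,-3,0,0,1,-2,-3,0,0,1,0,0,0,0,1,0,0,0,0],
)

```text
clock: 33.1
position: [0.4396, -0.2724, 0.1588]
ee_rot: [0.001, 0.709, 0.705, 0.0]
contact_force: [-0.3, 0.1, 0.6]
width: 0.0859
gripper_force: 0.0
```

```bash
python3 -c "
from h import *
t=get_image('top');s=get_image('side')
for n,r,lo,hi,z in(('S',(352,178,384,206),(0,0,110),(30,45,255),.051),('M',(322,175,352,208),(0,0,0),(179,255,30),.059),('L',(285,165,325,215),(104,130,50),(120,255,255),.067),('XL',(255,170,290,210),(20,110,60),(32,255,255),.075)):
    p,a,wh=blob(t,r,lo,hi);print(n,p,a,wh,world(t,p,z))
a=cv2.resize(t['color'][165:215,245:395,::-1],(780,260),interpolation=2);b=cv2.resize(s['color'][170:310,190:400,::-1],(480,320),interpolation=2)
cv2.imwrite('pics/end.png',np.vstack([a,np.hstack([b,np.zeros((320,300,3),np.uint8)])]))"
```

```text
S [369.14285714 191.        ] 84 [11 12] [ 0.64979293 -0.13310592  0.051     ]
M [336.86227545 193.17365269] 167 [15 16] [ 0.64246993 -0.04690772  0.059     ]
L [304.00749064 194.28464419] 267 [19 19] [0.6380511  0.03956286 0.067     ]
XL [271.23716381 195.82151589] 409 [23 23] [0.63255171 0.12458643 0.075     ]
```

View pics/end.png

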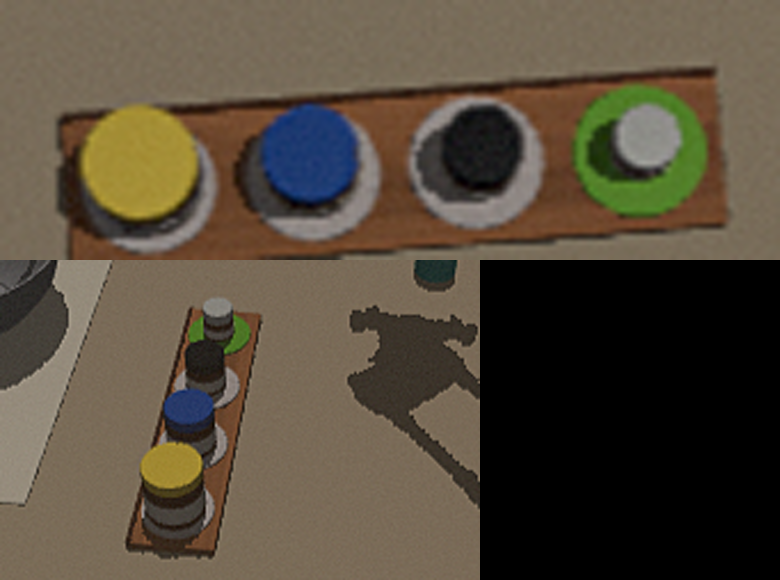

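The end picture shows all four jars upright on their pads: white on green, then black, blue and yellow at crop (648,138), (482,147), (310,153) and (140,163). Each is within about 2 mm of its pad centre, so I'm handing in.

```bash
python3 -c "
from rig import *
print(sign_off())"
```

```text
the job is handed in; nothing more can be done
None
```

I placed the four jars upright in size order, smallest on green to largest on the far white pad, each measured within about 2 mm of its pad centre, and handed the job in at about 33 s; no verdict was returned.

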